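# Lid the washed pans

## Robot

A 6-joint arm with a two-finger parallel gripper is mounted at the origin on the work surface. World frame = base frame: x ahead of the robot, y to its left, z up, the work surface at z = 0. Lengths are in m, angles in rad, forces in N, time in s.
With the tool pointing down it reaches from about 0.275 to 0.85 m from the base axis. Payload 5.2 kg.
Tool frame: the origin (TCP) lies midway between the tips of the shut fingers; the grasp point (between the pads) lies 19 mm behind it (tcp_to_grasp is the distance from the TCP to the grasp point, in m); z points along the fingers, y is the line along which they close (so a half turn about z gives the same grasp; the last joint's range is limited). The gripper opens to 85 mm and grips with 20 to 120 N. Pads are 22 mm wide; open, the fingers measure 114 mm over their backs; the gripper's body (76 mm by 85 mm) begins 54 mm behind the grasp point. The pads swing forward as they close: fully open they stand 13 mm farther back than shut.
Start: joints at [-1.356, 0.259, 1.535, -0, 1.348, -0.203], TCP at [0.223, -0.503, 0.231] pointing down, gripper open.
Joint ranges: [-3.14, 3.14], [-0.91, 2.08], [0.19, 2.58], [-1.22, 4.36], [0.22, 2.71], [-3.12, 3.12]. Speed limits (rad/s): [2.57, 2.57, 3.14, 3.14, 3.14, 3.14].

## Interface

Orientations are given as a unit quaternion [w, x, y, z].
In Python, from workcell import sense, snapshot, finish_job, tcp_to_grasp gives the robot as it stands. The module is installed in compiled form; this text tells all that it offers.
- The arm moves only by the shell command python3 -m handwheel 'ROWS' [FORCE]. ROWS is JSON, a list of rows, each an object with "dp": the shift along the tool's x, y, z in cm, a list of three; "twist": the turn, a rotation vector about the tool's x, y, z in rad, a list of three; "fingers": the finger opening in cm, from 0 to 8.54. In form: [{"dp": [x, y, z], "twist": [rx, ry, rz], "fingers": fingers}, ...]. A call has 1 to 10 rows; each row is the pose to reach, as a shift and turn from the pose commanded when the call began, along the tool's axes at that moment; what a row does not reach only later rows make up. A row lasts 1/8 s, in which the tool goes at most 62.5 mm and 10.7 degrees, less where a joint would pass 70% of its speed; a pose out of reach is approached as far as the arm can. A call with a gripper value outside its range is refused whole. The fingers move at their own pace and stop on an object; FORCE is the grip in N (left out, the last holds). Time passes only in rows, so rows that repeat a pose let the fingers close. It gives the time, the measured TCP pose, the force, the opening and the grip force at its end, in the units of the state.
- sense(): the state, without advancing time (a new reading comes with each control period).
- snapshot(name): name is "scene" or "top" or "wrist"; returns a dict with "frame" (480x640x3 uint8, red, green, blue), "intrinsics" (3x3 intrinsics, pixels), "D" ([k1, k2, p1, p2, k3] as OpenCV has them; the pictures are not rectified), "eye" and "orientation" of the camera in the world. Camera axes: x right, y up, looking along -z (the intrinsics and any distortion apply to the point x, -y, -z); pixel columns grow to the right and rows downward; lengths in m; the calibration is good to about 2 mm. A picture is of the moment at which its call begins. There is no depth.
- finish_job(): hands the job in; it is judged then, once.
The state is a dict: "clock": time; "q": joint angles; "joint_velocities": joint speeds; "joint_efforts": joint torques, N m; "eef_pos": TCP position; "tool_rot": TCP orientation; "force": force on the tool from outside, world axes, zero at the start; "ft_torque": the same for the moment, N m; "width": finger opening in m; "grasp_force": force on a finger pad.
Only numpy, scipy, OpenCV 4.12 (cv2) and the standard library are available. Lean on these libraries where they do the work, as an engineer would, in place of code of your own. Each camera call takes 0.05 s, during which the arm holds its last target. There are 200 camera calls.

## Task

Four steel pans and their four lids have come out of the dishwasher and stand mixed up on the table. Put each lid on the pan it fits, squarely, so that it drops home and lies flat on the rim. Leave the pans standing where they are and do not disturb the mug or the spoon.

Things in the scene. Friction and masses are not known exactly. Their poses are not given: they have to be found in the camera images.
- lid_big: Big round steel lid, 152 mm across, about 0.2 kg. Lies right way up. From below: a step 114 mm across, 5 mm deep, that drops inside the rim with 8 mm to spare all round; a 3 mm flange that rests on the rim (seated, the origin is 5 mm below the rim's top); a raised panel to 10 mm; a black knob, 24 mm across, from 20 to 42 mm, on a thin stem. Origin: centre of the underside, z up; heights from it.
- lid_small: Small round steel lid, 102 mm across, about 0.12 kg. Lies right way up. From below: a step 64 mm across, 5 mm deep, that drops inside the rim with 8 mm to spare all round; a 3 mm flange that rests on the rim (seated, the origin is 5 mm below the rim's top); a raised panel to 10 mm; a black knob, 24 mm across, from 20 to 42 mm, on a thin stem. Origin: centre of the underside, z up; heights from it.
- lid_oblong: Oblong steel lid, 162 mm along its x by 96 mm along its y, about 0.2 kg. Lies right way up. From below: a step 124 x 58 mm, 5 mm deep, that drops inside the rim with 8 mm to spare all round; a 3 mm flange that rests on the rim (seated, the origin is 5 mm below the rim's top); a raised panel to 10 mm; a central black bar handle, 56 mm along x, 16 mm along y, from 20 to 42 mm, on two feet. Origin: centre of the underside, z up; heights from it.
- lid_square: Square steel lid, 116 x 116 mm, fits at any quarter turn, about 0.18 kg. Lies right way up. From below: a step 78 x 78 mm, 5 mm deep, that drops inside the rim with 8 mm to spare all round; a 3 mm flange that rests on the rim (seated, the origin is 5 mm below the rim's top); a raised panel to 10 mm; a central black bar handle, 56 mm along x, 16 mm along y, from 20 to 42 mm, on two feet. Origin: centre of the underside, z up; heights from it.
- pan_big: Big round steel pan, 150 mm across the rim, 130 mm inside it, rim top 60 mm above the origin, 0.8 kg. Open at the top, bottom closed, 3 mm walls, a 10 mm thick rolled rim. Loose, stands upright on the table; origin at the centre of its underside, z up.
- pan_small: Small round steel pan, 100 mm across the rim, 80 mm inside it, rim top 50 mm above the origin, 0.6 kg. Open at the top, bottom closed, 3 mm walls, a 10 mm thick rolled rim. Loose, stands upright on the table; origin at the centre of its underside, z up.
- pan_oblong: Oblong steel pan, 160 mm along its x by 94 mm along its y over the rim, 140 x 74 mm inside it, rim top 60 mm above the origin, 0.8 kg. Open at the top, bottom closed, 3 mm walls, a 10 mm thick rolled rim. Loose, stands upright on the table; origin at the centre of its underside, z up.
- pan_square: Square steel pan, 114 x 114 mm over the rim, 94 x 94 mm inside it, rim top 60 mm above the origin, 0.8 kg. Open at the top, bottom closed, 3 mm walls, a 10 mm thick rolled rim. Loose, stands upright on the table; origin at the centre of its underside, z up.
- mug: White mug, 80 mm across, 90 mm tall, standing left of the pans and lids; not part of the job. Origin at the centre of its underside.
- spoon: Black-handled serving spoon lying right of the pans and lids; not part of the job. Origin under its middle.

How it is judged:
At the end, for the whole second after the job is handed in: Each lid is on its own pan, within 13 mm of centre, dropped home (height within 3 mm), level within 0.05 rad, oblong and square ones in line within 0.2 rad (square: any quarter turn), released and at rest; every pan is upright and within 40 mm of where it stood at the start (horizontal distance between lid_big and pan_big below 0.013 m and z of lid_big in the frame of pan_big between 0.052 and 0.058 m and angle between each of lid_big, pan_big, lid_small, pan_small, lid_oblong, pan_oblong, lid_square, pan_square's own z axis and vertical below 0.05 rad and linear speed of each of lid_big, lid_small, lid_oblong, lid_square below 0.02 m/s and angular speed of each of lid_big, lid_small, lid_oblong, lid_square below 0.2 rad/s and distance of each of pan_big, pan_small, pan_oblong, pan_square from where it was at the start of the episode below 0.04 m and horizontal distance between lid_small and pan_small below 0.013 m and z of lid_small in the frame of pan_small between 0.042 and 0.048 m and horizontal distance between lid_oblong and pan_oblong below 0.013 m and z of lid_oblong in the frame of pan_oblong between 0.052 and 0.058 m and horizontal distance between lid_square and pan_square below 0.013 m and z of lid_square in the frame of pan_square between 0.052 and 0.058 m and angle between the x axis of lid_oblong and the x axis of pan_oblong, either way round below 0.2 rad and (angle between the x axis of lid_square and the x axis of pan_square, either way round below 0.2 rad or angle between the x axis of lid_square and the y axis of pan_square, either way round below 0.2 rad)); the robot touches nothing.
It fails at once if a pan is shoved more than 60 mm or tipped (distance of any of pan_big, pan_small, pan_oblong, pan_square from where it was at the start of the episode above 0.06 m or angle between any of pan_big, pan_small, pan_oblong, pan_square's own z axis and vertical above 0.35 rad).
It fails at once if the mug is moved more than 30 mm (distance of mug from where it was at the start of the episode above 0.03 m).
It fails at once if the spoon is moved more than 30 mm (distance of spoon from where it was at the start of the episode above 0.03 m).
It also fails if it takes over 109 s, if anything falls off the work surface, if the arm or the gripper's body presses on something with over 40 N, if the wrist force passes 120 N, or if a joint passes its speed limit or range.

## Working session

There is one attempt and no reset: what is moved stays moved. The work goes in short steps, Python scripts to look and compute and a shell command to move; the robot and the scene stay as the last step left them, time stands still between calls to the robot, and variables do not carry over. Pictures are saved under pics/ and viewed, at most 14 in all, crops included, and the job is handed in when it is done.

```bash
mkdir -p pics
cat > h.py <<'E'
import numpy as np, cv2
from scipy.spatial.transform import Rotation as R
from workcell import sense, snapshot, finish_job, tcp_to_grasp
def rot(q): return R.from_quat([q[1],q[2],q[3],q[0]])
def save(s,n): cv2.imwrite('pics/'+n+'.png',s['frame'][:,:,::-1])
def world(s,px,z):
    px=np.array(px,float).reshape(-1,1,2)
    n=cv2.undistortPoints(px,np.array(s['intrinsics']),np.array(s['D'])).reshape(-1,2)
    d=rot(s['orientation']).apply(np.c_[n[:,0],-n[:,1],-np.ones(len(n))])
    e=np.array(s['eye']); return e+d*((z-e[2])/d[:,2])[:,None]
def pix(s,P):
    c=rot(s['orientation']).inv().apply(np.array(P,float).reshape(-1,3)-np.array(s['eye']))*[1,-1,-1]
    return cv2.projectPoints(c,np.zeros(3),np.zeros(3),np.array(s['intrinsics']),np.array(s['D']))[0].reshape(-1,2)
E
python3 - <<'E'
from h import *
import pickle
for n in ['top','scene']:
    s=snapshot(n); save(s,n+'0'); pickle.dump(s,open(n+'0.pkl','wb')); print(n,s['eye'],s['orientation'],np.array(s['intrinsics']).tolist(),s['D'])
print(sense(),tcp_to_grasp)
E
```

```text
top [0.45630634 0.01429237 1.16862167] [-0.70121364 -0.01373264  0.02545475  0.71236431] [[487.9364412012203, 0.0, 320.74875140550023], [0.0, 487.9364412012203, 245.92511210321146], [0.0, 0.0, 1.0]] [0.01662649 0.         0.         0.         0.        ]
scene [ 0.95211627 -0.33633688  0.94033213] [0.8668469  0.23808847 0.1100966  0.42399183] [[486.937430448838, 0.0, 312.8698354621752], [0.0, 486.937430448838, 243.42684978765223], [0.0, 0.0, 1.0]] [-0.12624331  0.          0.          0.          0.        ]
{'clock': 0.1, 'q': array([-1.35580536e+00,  2.59260862e-01,  1.53597773e+00, -2.86069482e-05,
        1.34799506e+00, -2.02848985e-01]), 'joint_velocities': array([ 0.00016973, -0.00036229, -0.00208389,  0.00119344,  0.00143725,
       -0.00023452]), 'joint_efforts': array([ 1.90855128e-03, -4.46973932e+01, -2.91245341e+01, -2.34877434e-04,
        6.20928811e-03, -7.79863086e-06]), 'eef_pos': array([ 0.22306698, -0.50221331,  0.23056116]), 'tool_rot': array([-8.20403253e-04,  9.78254499e-01,  2.07406514e-01, -1.89283054e-05]), 'force': array([-0.16666063,  0.15491511,  0.56150763]), 'ft_torque': array([0.06437895, 0.04314257, 0.00192007]), 'grasp_force': 0.0, 'width': 0.08530155261451013} 0.0187
```

View pics/top0.png

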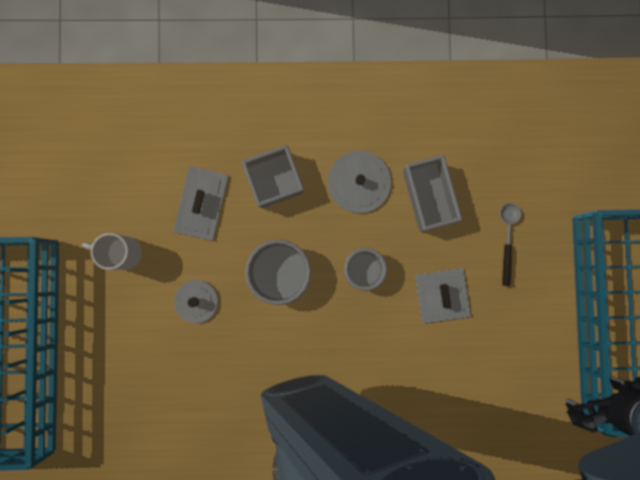

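View pics/scene0.png

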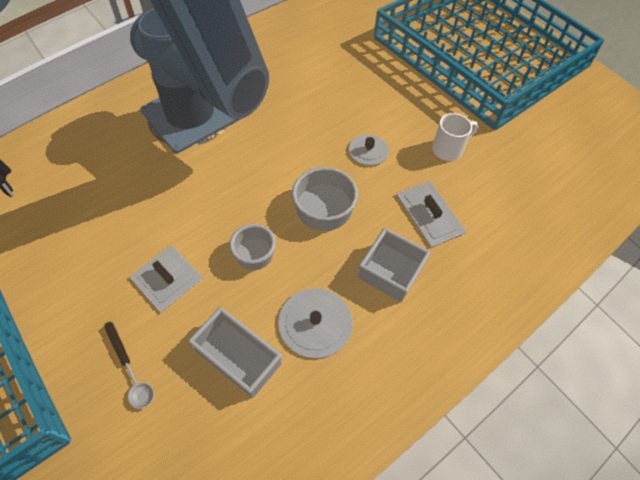

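Top view: the lids are oblong (202,204), big (360,182), small (196,302) and square (443,295). The pans are square (273,177), oblong (433,193), big (278,272) and small (365,270). The scene view agrees. I'll fit silhouettes in both views.

```bash
cat > fit.py <<'E'
from h import *
from scipy.optimize import minimize
O={'lid_big':('c',.152,.152,'L',(360,182),0),'lid_small':('c',.102,.102,'L',(196,302),0),'lid_oblong':('r',.162,.096,'L',(202,204),.2),'lid_square':('r',.116,.116,'L',(443,295),0.1),
'pan_big':('c',.150,.130,.06,(278,272),0),'pan_small':('c',.1,.08,.05,(365,270),0),'pan_oblong':('r',.16,.094,.06,(433,193),.2),'pan_square':('r',.114,.114,.06,(273,177),.3)}
def outline(k,a,b,x,y,t,z,ss=8):
    if k=='c': u=np.linspace(0,2*np.pi,60); p=np.c_[np.cos(u),np.sin(u)]*a/2
    else: p=np.array([[1,1],[-1,1],[-1,-1],[1,-1]])*[a/2,b/2]
    c,s=np.cos(t),np.sin(t); p=p@np.array([[c,s],[-s,c]])+[x,y]
    return np.c_[p,np.full(len(p),z)]
def model(s,o,v):
    k,a,b,h=o[:4]; m=np.zeros((480,640),np.uint8); x,y,t=v
    if h=='L': parts=[[(a,b,.005),(a,b,.008)]]
    else:
        bb=a if k=='c' else b
        parts=[[(a,bb,h),(a,bb,h-.01)],[(a-.014,bb-.014,h-.01),(a-.014,bb-.014,0)]]
    for P in parts:
        q=pix(s,np.vstack([outline(k,A,B,x,y,t,z) for A,B,z in P]))
        cv2.fillConvexPoly(m,cv2.convexHull(np.round(q*16).astype(np.int32)),255,cv2.LINE_AA,4)
    return m/255.
def mask(s):
    hsv=cv2.cvtColor(s['frame'],cv2.COLOR_RGB2HSV)
    m=(hsv[:,:,1]<90).astype(np.uint8)
    m=cv2.morphologyEx(m,cv2.MORPH_OPEN,np.ones((3,3)))
    c,_=cv2.findContours(m,cv2.RETR_EXTERNAL,cv2.CHAIN_APPROX_NONE); f=np.zeros_like(m); cv2.drawContours(f,c,-1,1,-1); return f
def fit(n,snaps,v0=None):
    o=O[n]; ms=[mask(s) for s in snaps]
    z=.008 if o[3]=='L' else o[3]
    if v0 is None: p=world(snaps[0],[o[4]],z)[0]; v0=[p[0],p[1],o[5]]
    near=[]
    for s,m in zip(snaps,ms):
        q=pix(s,[[v0[0],v0[1],z]])[0]; l,lab=cv2.connectedComponents(m); near.append((lab==lab[int(q[1]),int(q[0])])*1. if m[int(q[1]),int(q[0])] else m*1.)
    def cost(v): return sum(np.abs(model(s,o,v)-m).sum()/m.sum() for s,m in zip(snaps,near))
    best=None
    for t in ([0] if o[0]=='c' else np.arange(0,np.pi if 'oblong' in n else np.pi/2,.26)):
        r=minimize(cost,[v0[0],v0[1],t],method='Nelder-Mead',options=dict(initial_simplex=np.array([[v0[0],v0[1],t]]*4)+np.vstack([np.zeros(3),np.diag([.008,.008,.15])]),xatol=1e-4,fatol=1e-4,maxiter=120))
        if best is None or r.fun<best.fun: best=r
    return best.x,best.fun
E
python3 - <<'E'
from fit import *
import pickle,json
S=[pickle.load(open(n+'0.pkl','rb')) for n in ['top','scene']]
res={}
for n in O:
    out=[fit(n,ss) for ss in (S,S[:1],S[1:])] ; res[n]=list(out[0][0])
    print(n,*[np.r_[v,c].round(4) for v,c in out])
json.dump(res,open('res.json','w'))
for s,nm in zip(S,['fa','fb']):
    im=s['frame'].copy()
    for n in O:
        o=O[n]; z=.008 if o[3]=='L' else o[3]; q=pix(s,outline(o[0],o[1],o[1] if o[0]=='c' else o[2],*res[n],z))
        cv2.polylines(im,[np.round(q).astype(np.int32)],True,(255,0,0),1)
    save({'frame':im},nm)
E
```

```text
lid_big [ 0.675  -0.1008 -0.0166  0.0639] [ 0.6748 -0.1005  0.0388  0.0278] [0.4371 0.1146 1.4209 0.9698]
lid_small [0.3946 0.2913 0.0538 0.1183] [0.3942 0.2916 0.0357 0.0414] [ 0.4048 -0.2992 -1.3621  0.9816]
lid_oblong [0.6274 0.2796 2.9093 0.0906] [0.6278 0.2797 2.8952 0.0357] [ 0.0543 -0.021   1.5705  0.9804]
lid_square [ 0.3987 -0.2936  1.6914  0.086 ] [ 0.3986 -0.293   0.1181  0.0357] [0.6708 0.1192 1.9015 0.9716]
pan_big [0.4606 0.0938 0.1572 0.1391] [0.461  0.0941 0.0841 0.0465] [ 0.683  -0.1087 -0.8029  0.9632]
pan_small [ 0.4638 -0.1056  0.055   0.1856] [ 0.4646 -0.1054  0.0168  0.0622] [ 0.6891  0.0969 -0.5098  0.3781]
pan_oblong [ 0.6396 -0.2663  0.2322  0.1204] [ 0.6371 -0.2643  3.3911  0.0327] [0.6334 0.2595 2.715  0.4243]
pan_square [0.6815 0.102  1.9044 0.1135] [0.6806 0.1033 1.9101 0.0404] [ 0.4609  0.0938 -1.4742  0.9703]
```

```bash
cat > go.py <<'E'
import sys
from h import *
x,y,z,psi=map(float,sys.argv[1:5]); s=sense()
Rc=rot(s['tool_rot']); Rt=R.from_euler('z',psi)*R.from_euler('x',np.pi)
print('dp',(Rc.inv().apply(np.array([x,y,z])-s['eef_pos'])*100).round(2),'twist',(Rc.inv()*Rt).as_rotvec().round(3),'t',round(s['clock'],2),'w',round(s['width'],4))
E
python3 go.py .399 -.2935 .10 .118
python3 -c "
import cv2;a=cv2.imread('pics/fa.png')[120:350,150:530];b=cv2.imread('pics/fb.png')[100:410,100:480]
import numpy as np
cv2.imwrite('pics/ov.png',np.vstack([a,b]))"
```

```text
dp [ 24.55 -11.92  13.08] twist [-0.002 -0.     0.3  ] t 0.1 w 0.0853
```

View pics/ov.png

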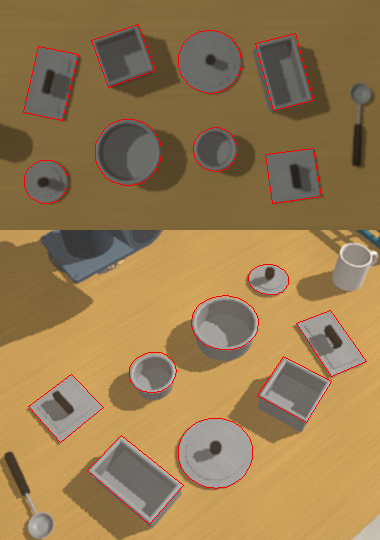

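The overlay outlines match every lid and pan rim in both views. The square lid's handle runs roughly along world x, in line with the fitted yaw. Moving to the square lid.

```bash
python3 -m handwheel '[{"dp":[6,-3,3],"twist":[0,0,0.07],"fingers":8.5},{"dp":[12,-6,6],"twist":[0,0,0.15],"fingers":8.5},{"dp":[18,-9,9],"twist":[0,0,0.22],"fingers":8.5},{"dp":[22.5,-11,12],"twist":[0,0,0.28],"fingers":8.5},{"dp":[24.55,-11.9,13.1],"twist":[0,0,0.3],"fingers":8.5},{"dp":[24.55,-11.9,13.1],"twist":[0,0,0.3],"fingers":8.5}]' 40
python3 go.py .399 -.2935 .014 .118
python3 - <<'E'
from h import *
s=snapshot('wrist'); save(s,'w1')
print(pix(s,[[.399,-.2935,.042]]))
E
```

```text
clock: 0.85
eef_pos: [0.3995, -0.2902, 0.0981]
tool_rot: [-0.002, 0.998, 0.061, -0.002]
force: [-0.7, -0.4, -0.1]
width: 0.0852
grasp_force: 0.0
dp [-0.06  0.36  8.41] twist [-0.005  0.003  0.004] t 0.85 w 0.0852
[[330.67887187 260.70239291]]
```

View pics/w1.png

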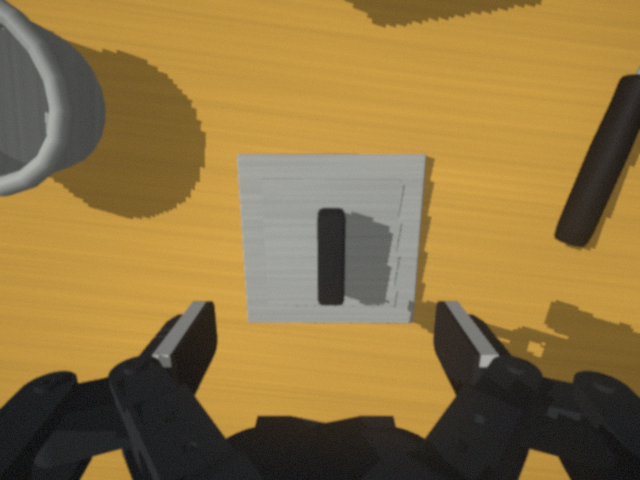

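The wrist view shows the handle at (331,257), against a prediction of (331,261), so it is aligned. Descend and grip.

```bash
python3 -m handwheel '[{"dp":[0,0,3.5],"twist":[0,0,0],"fingers":8.5},{"dp":[0,0,7],"twist":[0,0,0],"fingers":8.5},{"dp":[0,0,8.6],"twist":[0,0,0],"fingers":8.5},{"dp":[0,0,8.6],"twist":[0,0,0],"fingers":8.5},{"dp":[0,0,8.6],"twist":[0,0,0],"fingers":0},{"dp":[0,0,8.6],"twist":[0,0,0],"fingers":0},{"dp":[0,0,8.6],"twist":[0,0,0],"fingers":0},{"dp":[0,0,8.6],"twist":[0,0,0],"fingers":0},{"dp":[0,0,8.6],"twist":[0,0,0],"fingers":0},{"dp":[0,0,8.6],"twist":[0,0,0],"fingers":0}]' 60
python3 go.py .681 .1025 .16 .334
```

```text
clock: 2.15
eef_pos: [0.3996, -0.2946, 0.0149]
tool_rot: [0.0, 0.998, 0.059, 0.0]
force: [-0.1, 0.5, 5.9]
width: 0.0153
grasp_force: 59.9
dp [ 32.63 -36.11 -14.52] twist [ 0.001 -0.    -0.216] t 2.15 w 0.0153
```

```bash
python3 -m handwheel '[{"dp":[0,0,-3],"twist":[0,0,0],"fingers":0},{"dp":[0,0,-8],"twist":[0,0,0],"fingers":0},{"dp":[1,-1.1,-13],"twist":[0,0,0],"fingers":0},{"dp":[4,-4.4,-14.5],"twist":[0,0,-0.02],"fingers":0},{"dp":[8,-8.9,-14.5],"twist":[0,0,-0.05],"fingers":0},{"dp":[12,-13.3,-14.5],"twist":[0,0,-0.08],"fingers":0},{"dp":[16,-17.7,-14.5],"twist":[0,0,-0.1],"fingers":0},{"dp":[20,-22.1,-14.5],"twist":[0,0,-0.13],"fingers":0},{"dp":[24,-26.6,-14.5],"twist":[0,0,-0.16],"fingers":0},{"dp":[27,-29.9,-14.5],"twist":[0,0,-0.18],"fingers":0}]'
python3 -m handwheel '[{"dp":[2.7,-3,0],"twist":[0,0,-0.02],"fingers":0},{"dp":[4.5,-5,0],"twist":[0,0,-0.03],"fingers":0},{"dp":[5.6,-6.2,0],"twist":[0,0,-0.036],"fingers":0},{"dp":[5.6,-6.2,0],"twist":[0,0,-0.036],"fingers":0},{"dp":[5.6,-6.2,0],"twist":[0,0,-0.036],"fingers":0}]'
python3 go.py .681 .1025 .070 .334
python3 - <<'E'
from h import *
save(snapshot('wrist'),'w2')
E
```

```text
clock: 3.4
eef_pos: [0.6329, 0.037, 0.1586]
tool_rot: [-0.0, 0.989, 0.15, -0.0]
force: [-0.2, -1.3, -2.2]
width: 0.0148
grasp_force: 58.9
clock: 4.03
eef_pos: [0.6672, 0.109, 0.1591]
tool_rot: [0.0, 0.986, 0.166, -0.0]
force: [-0.6, 0.3, -2.3]
width: 0.0148
grasp_force: 58.9
dp [1.1  1.06 8.91] twist [ 0.     0.001 -0.001] t 4.03 w 0.0148
```

View pics/w2.png

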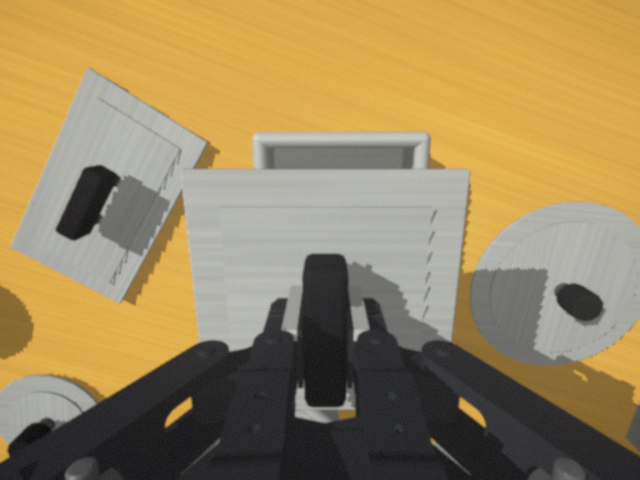

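The wrist view shows the lid level and parallel to the pan rim behind it (250–430,135). It needs a 1.5 cm shift before going down.

```bash
python3 -m handwheel '[{"dp":[1.1,1.06,1],"twist":[0,0,0],"fingers":0},{"dp":[1.1,1.06,4],"twist":[0,0,0],"fingers":0},{"dp":[1.1,1.06,6.5],"twist":[0,0,0],"fingers":0},{"dp":[1.1,1.06,8],"twist":[0,0,0],"fingers":0},{"dp":[1.1,1.06,8.5],"twist":[0,0,0],"fingers":0},{"dp":[1.1,1.06,8.8],"twist":[0,0,0],"fingers":0},{"dp":[1.1,1.06,8.8],"twist":[0,0,0],"fingers":0},{"dp":[1.1,1.06,8.8],"twist":[0,0,0],"fingers":0}]'
python3 go.py .681 .1025 .070 .334
```

```text
clock: 5.08
eef_pos: [0.682, 0.1037, 0.0723]
tool_rot: [0.0, 0.986, 0.166, 0.001]
force: [0.2, 0.9, -0.8]
width: 0.0153
grasp_force: 58.9
dp [-0.14  0.08  0.23] twist [ 0.001 -0.001 -0.   ] t 5.08 w 0.0153
```

```bash
python3 -m handwheel '[{"dp":[0,0,0.1],"twist":[0,0,0],"fingers":0},{"dp":[0,0,0.1],"twist":[0,0,0],"fingers":4},{"dp":[0,0,0.1],"twist":[0,0,0],"fingers":6},{"dp":[0,0,0.1],"twist":[0,0,0],"fingers":8},{"dp":[0,0,0.1],"twist":[0,0,0],"fingers":8},{"dp":[0,0,-2],"twist":[0,0,0],"fingers":8.5},{"dp":[0,0,-6],"twist":[0,0,0],"fingers":8.5},{"dp":[0,0,-9],"twist":[0,0,0],"fingers":8.5},{"dp":[0,0,-9],"twist":[0,0,0],"fingers":8.5}]'
python3 go.py .675 -.1007 .10 .334
python3 - <<'E'
from fit import *
s=snapshot('wrist'); save(s,'w3'); print(sense()['eef_pos'])
E
```

```text
clock: 6.2
eef_pos: [0.6834, 0.1037, 0.1648]
tool_rot: [0.001, 0.986, 0.166, 0.003]
force: [-0.0, -0.1, -0.9]
width: 0.0851
grasp_force: 0.0
dp [-7.53 19.02  6.47] twist [ 0.002 -0.006 -0.   ] t 6.2 w 0.0851
[0.68212105 0.10365954 0.16245001]
```

View pics/w3.png

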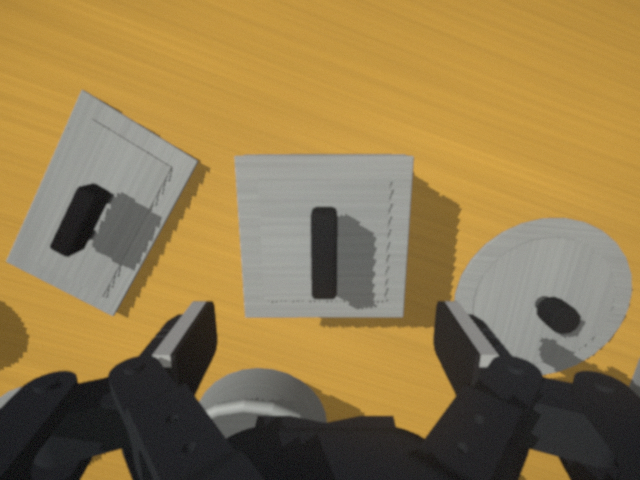

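The square lid covers its pan, centred at (325,235), square and level. Next is the big lid.

```bash
python3 -m handwheel '[{"dp":[-1.5,4,0],"twist":[0,0,0],"fingers":8.5},{"dp":[-3.5,9,0],"twist":[0,0,0],"fingers":8.5},{"dp":[-5.5,14,1],"twist":[0,0,0],"fingers":8.5},{"dp":[-7,17.8,3],"twist":[0,0,0],"fingers":8.5},{"dp":[-7.5,19,6],"twist":[0,0,0],"fingers":8.5},{"dp":[-7.5,19,6],"twist":[0,0,0],"fingers":8.5},{"dp":[-7.5,19,6],"twist":[0,0,0],"fingers":8.5},{"dp":[-7.5,19,6],"twist":[0,0,0],"fingers":8.5}]'
python3 go.py .675 -.1007 .014 .334
```

```text
clock: 7.25
eef_pos: [0.6737, -0.0994, 0.1026]
tool_rot: [0.0, 0.986, 0.167, 0.001]
force: [0.1, -0.2, -0.1]
width: 0.0849
grasp_force: 0.0
dp [0.06 0.15 8.86] twist [ 0.001 -0.002  0.001] t 7.25 w 0.0849
```

```bash
python3 -m handwheel '[{"dp":[0.05,0.1,3.5],"twist":[0,0,0],"fingers":8.5},{"dp":[0.05,0.1,7],"twist":[0,0,0],"fingers":8.5},{"dp":[0.05,0.1,8.8],"twist":[0,0,0],"fingers":8.5},{"dp":[0.05,0.1,8.8],"twist":[0,0,0],"fingers":8.5},{"dp":[0.05,0.1,8.8],"twist":[0,0,0],"fingers":0},{"dp":[0.05,0.1,8.8],"twist":[0,0,0],"fingers":0},{"dp":[0.05,0.1,8.8],"twist":[0,0,0],"fingers":0},{"dp":[0.05,0.1,8.8],"twist":[0,0,0],"fingers":0},{"dp":[0.05,0.1,8.8],"twist":[0,0,0],"fingers":0},{"dp":[0.05,0.1,8.8],"twist":[0,0,0],"fingers":0}]' 60
python3 go.py .4608 .094 .16 .334
```

```text
clock: 8.5
eef_pos: [0.6742, -0.1014, 0.0144]
tool_rot: [0.0, 0.986, 0.166, 0.001]
force: [-0.9, -0.1, 5.7]
width: 0.0224
grasp_force: 58.6
dp [-13.75 -25.44 -14.6 ] twist [ 0.001 -0.001 -0.   ] t 8.5 w 0.0224
```

```bash
python3 -m handwheel '[{"dp":[0,0,-3],"twist":[0,0,0],"fingers":0},{"dp":[0,0,-8],"twist":[0,0,0],"fingers":0},{"dp":[-0.5,-1,-13],"twist":[0,0,0],"fingers":0},{"dp":[-2,-3.7,-14.5],"twist":[0,0,0],"fingers":0},{"dp":[-4.5,-8.3,-14.5],"twist":[0,0,0],"fingers":0},{"dp":[-7,-13,-14.5],"twist":[0,0,0],"fingers":0},{"dp":[-9.5,-17.6,-14.5],"twist":[0,0,0],"fingers":0},{"dp":[-12,-22.2,-14.5],"twist":[0,0,0],"fingers":0},{"dp":[-13.3,-24.6,-14.5],"twist":[0,0,0],"fingers":0},{"dp":[-13.7,-25.4,-14.5],"twist":[0,0,0],"fingers":0}]'
python3 -m handwheel '[{"dp":[0,0,0],"twist":[0,0,0],"fingers":0},{"dp":[0,0,0],"twist":[0,0,0],"fingers":0},{"dp":[0,0,0],"twist":[0,0,0],"fingers":0}]'
python3 go.py .4608 .094 .07 .334
```

```text
clock: 9.75
eef_pos: [0.4594, 0.0948, 0.1581]
tool_rot: [-0.0, 0.986, 0.167, -0.001]
force: [0.7, -1.2, -2.4]
width: 0.0223
grasp_force: 59.3
clock: 10.12
eef_pos: [0.4618, 0.0931, 0.1582]
tool_rot: [0.0, 0.986, 0.166, 0.0]
force: [0.3, -1.4, -1.9]
width: 0.0222
grasp_force: 59.3
dp [-0.07 -0.12  8.82] twist [ 0.    -0.    -0.001] t 10.12 w 0.0222
```

```bash
python3 -m handwheel '[{"dp":[-0.05,-0.1,3],"twist":[0,0,0],"fingers":0},{"dp":[-0.05,-0.1,6],"twist":[0,0,0],"fingers":0},{"dp":[-0.05,-0.1,7.8],"twist":[0,0,0],"fingers":0},{"dp":[-0.05,-0.1,8.4],"twist":[0,0,0],"fingers":0},{"dp":[-0.05,-0.1,8.75],"twist":[0,0,0],"fingers":0},{"dp":[-0.05,-0.1,8.75],"twist":[0,0,0],"fingers":0},{"dp":[-0.05,-0.1,8.75],"twist":[0,0,0],"fingers":0},{"dp":[-0.05,-0.1,8.75],"twist":[0,0,0],"fingers":0}]'
python3 go.py .4608 .094 .07 .334
```

```text
clock: 11.12
eef_pos: [0.4606, 0.0947, 0.0713]
tool_rot: [0.0, 0.986, 0.166, 0.001]
force: [-0.0, -0.3, -2.5]
width: 0.0224
grasp_force: 59.3
dp [-0.    0.07  0.13] twist [ 0.    -0.001 -0.   ] t 11.12 w 0.0224
```

```bash
python3 -m handwheel '[{"dp":[0,0,0.15],"twist":[0,0,0],"fingers":0},{"dp":[0,0,0.15],"twist":[0,0,0],"fingers":0},{"dp":[0,0,0.15],"twist":[0,0,0],"fingers":4},{"dp":[0,0,0.15],"twist":[0,0,0],"fingers":6},{"dp":[0,0,0.15],"twist":[0,0,0],"fingers":8},{"dp":[0,0,0.15],"twist":[0,0,0],"fingers":8},{"dp":[0,0,-2],"twist":[0,0,0],"fingers":8.5},{"dp":[0,0,-6],"twist":[0,0,0],"fingers":8.5},{"dp":[0,0,-9],"twist":[0,0,0],"fingers":8.5},{"dp":[0,0,-9],"twist":[0,0,0],"fingers":8.5}]'
python3 go.py .3945 .2914 .10 .334
python3 - <<'E'
from h import *
save(snapshot('wrist'),'w4')
E
```

```text
clock: 12.38
eef_pos: [0.462, 0.0946, 0.1632]
tool_rot: [0.001, 0.986, 0.166, 0.003]
force: [-0.1, 0.5, -0.6]
width: 0.0849
grasp_force: 0.0
dp [  0.04 -20.82   6.28] twist [ 0.002 -0.005 -0.   ] t 12.38 w 0.0849
```

View pics/w4.png

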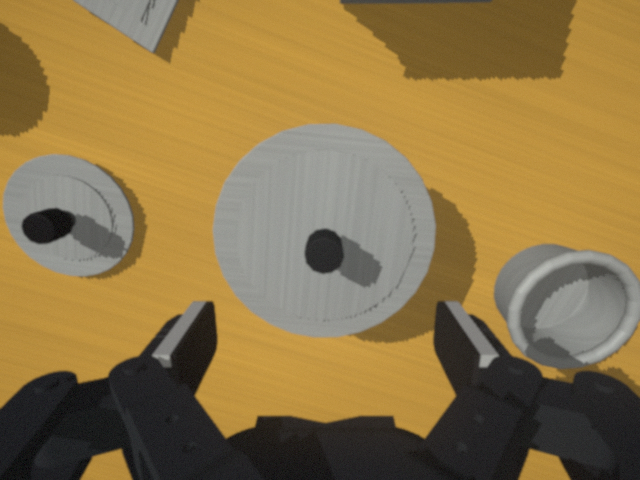

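The big lid sits centred on its pan at (325,230), round and level. Next is the small lid.

```bash
python3 -m handwheel '[{"dp":[0,-4,0],"twist":[0,0,0],"fingers":8.5},{"dp":[0,-9,0],"twist":[0,0,0],"fingers":8.5},{"dp":[0,-14,1],"twist":[0,0,0],"fingers":8.5},{"dp":[0,-19,3],"twist":[0,0,0],"fingers":8.5},{"dp":[0.1,-20.8,6],"twist":[0,0,0],"fingers":8.5},{"dp":[0.1,-20.8,6],"twist":[0,0,0],"fingers":8.5},{"dp":[0.1,-20.8,6],"twist":[0,0,0],"fingers":8.5},{"dp":[0.1,-20.8,6],"twist":[0,0,0],"fingers":8.5}]'
python3 go.py .3945 .2914 .014 .334
```

```text
clock: 13.42
eef_pos: [0.394, 0.2909, 0.1016]
tool_rot: [-0.0, 0.986, 0.165, 0.001]
force: [-0.1, -0.1, -0.0]
width: 0.0847
grasp_force: 0.0
dp [ 0.05 -0.03  8.76] twist [ 0.    -0.001 -0.002] t 13.43 w 0.0847
```

```bash
python3 -m handwheel '[{"dp":[0,0,3.5],"twist":[0,0,0],"fingers":8.5},{"dp":[0,0,7],"twist":[0,0,0],"fingers":8.5},{"dp":[0,0,8.7],"twist":[0,0,0],"fingers":8.5},{"dp":[0,0,8.7],"twist":[0,0,0],"fingers":8.5},{"dp":[0,0,8.7],"twist":[0,0,0],"fingers":0},{"dp":[0,0,8.7],"twist":[0,0,0],"fingers":0},{"dp":[0,0,8.7],"twist":[0,0,0],"fingers":0},{"dp":[0,0,8.7],"twist":[0,0,0],"fingers":0},{"dp":[0,0,8.7],"twist":[0,0,0],"fingers":0},{"dp":[0,0,8.7],"twist":[0,0,0],"fingers":0}]' 60
python3 go.py .464 -.1055 .16 .334
```

```text
clock: 14.68
eef_pos: [0.3935, 0.2917, 0.0147]
tool_rot: [-0.0, 0.986, 0.166, 0.001]
force: [-1.8, -1.6, 4.9]
width: 0.0223
grasp_force: 58.4
dp [ -6.34  39.84 -14.54] twist [ 0.    -0.001  0.   ] t 14.68 w 0.0223
```

```bash
python3 -m handwheel '[{"dp":[0,0,-3],"twist":[0,0,0],"fingers":0},{"dp":[0,0,-8],"twist":[0,0,0],"fingers":0},{"dp":[0,1,-13],"twist":[0,0,0],"fingers":0},{"dp":[-0.8,5,-14.5],"twist":[0,0,0],"fingers":0},{"dp":[-1.8,11,-14.5],"twist":[0,0,0],"fingers":0},{"dp":[-2.7,17,-14.5],"twist":[0,0,0],"fingers":0},{"dp":[-3.7,23,-14.5],"twist":[0,0,0],"fingers":0},{"dp":[-4.6,29,-14.5],"twist":[0,0,0],"fingers":0},{"dp":[-5.4,34,-14.5],"twist":[0,0,0],"fingers":0},{"dp":[-6,37.5,-14.5],"twist":[0,0,0],"fingers":0}]'
python3 -m handwheel '[{"dp":[-0.3,1.8,0],"twist":[0,0,0],"fingers":0},{"dp":[-0.3,2.3,0],"twist":[0,0,0],"fingers":0},{"dp":[-0.3,2.3,0],"twist":[0,0,0],"fingers":0},{"dp":[-0.3,2.3,0],"twist":[0,0,0],"fingers":0},{"dp":[-0.3,2.3,0],"twist":[0,0,0],"fingers":0}]'
python3 go.py .464 -.1055 .0605 .334
```

```text
clock: 15.92
eef_pos: [0.4592, -0.0848, 0.1589]
tool_rot: [0.0, 0.986, 0.165, 0.0]
force: [-0.3, 0.4, -0.4]
width: 0.0223
grasp_force: 59.0
clock: 16.55
eef_pos: [0.4638, -0.1041, 0.1589]
tool_rot: [-0.0, 0.986, 0.167, 0.0]
force: [-0.1, -0.1, -0.9]
width: 0.0224
grasp_force: 59.0
dp [-0.03  0.14  9.84] twist [-0.    -0.     0.001] t 16.55 w 0.0224
```

```bash
python3 -m handwheel '[{"dp":[0,0.1,4],"twist":[0,0,0],"fingers":0},{"dp":[0,0.1,7],"twist":[0,0,0],"fingers":0},{"dp":[0,0.1,8.8],"twist":[0,0,0],"fingers":0},{"dp":[0,0.1,9.5],"twist":[0,0,0],"fingers":0},{"dp":[0,0.1,9.8],"twist":[0,0,0],"fingers":0},{"dp":[0,0.1,9.8],"twist":[0,0,0],"fingers":0},{"dp":[0,0.1,9.8],"twist":[0,0,0],"fingers":0},{"dp":[0,0.1,9.8],"twist":[0,0,0],"fingers":0}]'
python3 go.py .464 -.1055 .0605 .334
```

```text
clock: 17.55
eef_pos: [0.4645, -0.1063, 0.0613]
tool_rot: [0.0, 0.986, 0.166, 0.0]
force: [0.1, 0.0, -1.2]
width: 0.0223
grasp_force: 59.0
dp [-0.03 -0.09  0.08] twist [ 0.001 -0.001 -0.   ] t 17.55 w 0.0223
```

```bash
python3 -m handwheel '[{"dp":[0,0,0.15],"twist":[0,0,0],"fingers":0},{"dp":[0,0,0.15],"twist":[0,0,0],"fingers":0},{"dp":[0,0,0.15],"twist":[0,0,0],"fingers":4},{"dp":[0,0,0.15],"twist":[0,0,0],"fingers":6},{"dp":[0,0,0.15],"twist":[0,0,0],"fingers":8},{"dp":[0,0,0.15],"twist":[0,0,0],"fingers":8},{"dp":[0,0,-2],"twist":[0,0,0],"fingers":8.5},{"dp":[0,0,-6],"twist":[0,0,0],"fingers":8.5},{"dp":[0,0,-10],"twist":[0,0,0],"fingers":8.5},{"dp":[0,0,-10],"twist":[0,0,0],"fingers":8.5}]'
python3 go.py .6276 .2797 .10 -.239
python3 - <<'E'
from h import *
save(snapshot('wrist'),'w5')
E
```

```text
clock: 18.8
eef_pos: [0.4663, -0.1071, 0.1639]
tool_rot: [0.002, 0.986, 0.166, 0.003]
force: [0.1, 0.5, -0.4]
width: 0.0851
grasp_force: 0.0
dp [ 27.89 -31.28   6.37] twist [ 0.003 -0.006  0.573] t 18.8 w 0.0851
```

View pics/w5.png

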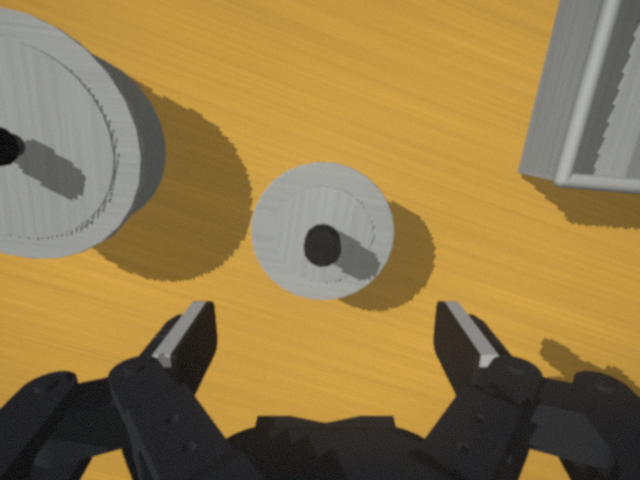

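The small lid is centred on its pan at (322,232), level. Now the oblong lid.

```bash
python3 -m handwheel '[{"dp":[3,-3.4,0],"twist":[0,0,0.06],"fingers":8.5},{"dp":[7,-7.8,0],"twist":[0,0,0.14],"fingers":8.5},{"dp":[11,-12.3,0],"twist":[0,0,0.22],"fingers":8.5},{"dp":[15,-16.8,0],"twist":[0,0,0.3],"fingers":8.5},{"dp":[19,-21.3,0],"twist":[0,0,0.39],"fingers":8.5},{"dp":[23,-25.8,1],"twist":[0,0,0.48],"fingers":8.5},{"dp":[26.5,-29.7,3],"twist":[0,0,0.55],"fingers":8.5},{"dp":[27.9,-31.3,5],"twist":[0,0,0.573],"fingers":8.5},{"dp":[27.9,-31.3,6.1],"twist":[0,0,0.573],"fingers":8.5},{"dp":[27.9,-31.3,6.1],"twist":[0,0,0.573],"fingers":8.5}]'
python3 -m handwheel '[{"dp":[0,0,0],"twist":[0,0,0],"fingers":8.5},{"dp":[0,0,0],"twist":[0,0,0],"fingers":8.5}]'
python3 go.py .6276 .2797 .014 -.239
```

```text
clock: 20.1
eef_pos: [0.6236, 0.2799, 0.0973]
tool_rot: [0.001, 0.993, -0.119, -0.002]
force: [-0.2, -0.3, 0.6]
width: 0.0847
grasp_force: 0.0
clock: 20.35
eef_pos: [0.6259, 0.2802, 0.1011]
tool_rot: [-0.0, 0.993, -0.12, 0.001]
force: [0.1, -0.2, -0.2]
width: 0.0851
grasp_force: 0.0
dp [0.16 0.01 8.71] twist [-0.001 -0.002 -0.001] t 20.35 w 0.0851
```

```bash
python3 -m handwheel '[{"dp":[0.1,0,3.5],"twist":[0,0,0],"fingers":8.5},{"dp":[0.1,0,7],"twist":[0,0,0],"fingers":8.5},{"dp":[0.1,0,8.7],"twist":[0,0,0],"fingers":8.5},{"dp":[0.1,0,8.7],"twist":[0,0,0],"fingers":8.5},{"dp":[0.1,0,8.7],"twist":[0,0,0],"fingers":0},{"dp":[0.1,0,8.7],"twist":[0,0,0],"fingers":0},{"dp":[0.1,0,8.7],"twist":[0,0,0],"fingers":0},{"dp":[0.1,0,8.7],"twist":[0,0,0],"fingers":0},{"dp":[0.1,0,8.7],"twist":[0,0,0],"fingers":0},{"dp":[0.1,0,8.7],"twist":[0,0,0],"fingers":0}]' 60
python3 go.py .638 -.265 .16 .24
```

```text
clock: 21.6
eef_pos: [0.6267, 0.2809, 0.0136]
tool_rot: [-0.0, 0.993, -0.119, 0.001]
force: [-0.5, -0.7, 6.2]
width: 0.0152
grasp_force: 59.7
dp [ 14.04  52.76 -14.65] twist [-0.    -0.001 -0.479] t 21.6 w 0.0152
```

```bash
python3 -m handwheel '[{"dp":[0,0,-3],"twist":[0,0,0],"fingers":0},{"dp":[0,0,-8],"twist":[0,0,0],"fingers":0},{"dp":[0,0,-13],"twist":[0,0,0],"fingers":0},{"dp":[0.8,3,-14.6],"twist":[0,0,-0.03],"fingers":0},{"dp":[2.1,8,-14.6],"twist":[0,0,-0.07],"fingers":0},{"dp":[3.5,13,-14.6],"twist":[0,0,-0.12],"fingers":0},{"dp":[4.8,18,-14.6],"twist":[0,0,-0.16],"fingers":0},{"dp":[6.1,23,-14.6],"twist":[0,0,-0.21],"fingers":0},{"dp":[7.5,28,-14.6],"twist":[0,0,-0.25],"fingers":0},{"dp":[8.8,33,-14.6],"twist":[0,0,-0.3],"fingers":0}]'
python3 go.py .638 -.265 .16 .24
```

```text
clock: 22.85
eef_pos: [0.6329, -0.0622, 0.1578]
tool_rot: [-0.0, 1.0, 0.031, -0.001]
force: [1.3, -0.5, -2.6]
width: 0.0155
grasp_force: 58.9
dp [-0.75 20.27 -0.23] twist [-0.001  0.002 -0.178] t 22.85 w 0.0155
```

```bash
python3 -m handwheel '[{"dp":[-0.2,5,0],"twist":[0,0,-0.04],"fingers":0},{"dp":[-0.4,10,0],"twist":[0,0,-0.09],"fingers":0},{"dp":[-0.6,15,0],"twist":[0,0,-0.14],"fingers":0},{"dp":[-0.7,18.5,0],"twist":[0,0,-0.17],"fingers":0},{"dp":[-0.75,20,0],"twist":[0,0,-0.178],"fingers":0},{"dp":[-0.75,20.1,0],"twist":[0,0,-0.178],"fingers":0},{"dp":[-0.75,20.1,0],"twist":[0,0,-0.178],"fingers":0},{"dp":[-0.75,20.1,0],"twist":[0,0,-0.178],"fingers":0},{"dp":[-0.75,20.1,0],"twist":[0,0,-0.178],"fingers":0}]'
python3 go.py .638 -.265 .069 .24
```

```text
clock: 23.98
eef_pos: [0.6385, -0.2606, 0.159]
tool_rot: [-0.0, 0.993, 0.12, 0.0]
force: [0.1, -0.1, -2.0]
width: 0.015
grasp_force: 58.9
dp [-0.16  0.42  9.  ] twist [-0. -0.  0.] t 23.98 w 0.015
```

```bash
python3 -m handwheel '[{"dp":[-0.1,0.4,2],"twist":[0,0,0],"fingers":0},{"dp":[-0.1,0.4,5.5],"twist":[0,0,0],"fingers":0},{"dp":[-0.1,0.4,7.8],"twist":[0,0,0],"fingers":0},{"dp":[-0.1,0.4,8.6],"twist":[0,0,0],"fingers":0},{"dp":[-0.1,0.4,8.9],"twist":[0,0,0],"fingers":0},{"dp":[-0.1,0.4,8.9],"twist":[0,0,0],"fingers":0},{"dp":[-0.1,0.4,8.9],"twist":[0,0,0],"fingers":0},{"dp":[-0.1,0.4,8.9],"twist":[0,0,0],"fingers":0}]'
python3 go.py .638 -.265 .069 .24
```

```text
clock: 24.98
eef_pos: [0.6386, -0.2661, 0.0707]
tool_rot: [0.0, 0.993, 0.119, 0.001]
force: [-0.4, 1.2, -1.7]
width: 0.0151
grasp_force: 59.0
dp [-0.04 -0.12  0.17] twist [ 0.001 -0.001 -0.001] t 24.98 w 0.0151
```

```bash
python3 -m handwheel '[{"dp":[0,0,0.15],"twist":[0,0,0],"fingers":0},{"dp":[0,0,0.15],"twist":[0,0,0],"fingers":0},{"dp":[0,0,0.15],"twist":[0,0,0],"fingers":4},{"dp":[0,0,0.15],"twist":[0,0,0],"fingers":6},{"dp":[0,0,0.15],"twist":[0,0,0],"fingers":8},{"dp":[0,0,0.15],"twist":[0,0,0],"fingers":8},{"dp":[0,0,-2],"twist":[0,0,0],"fingers":8.5},{"dp":[0,0,-6],"twist":[0,0,0],"fingers":8.5},{"dp":[0,0,-11],"twist":[0,0,0],"fingers":8.5},{"dp":[0,0,-15],"twist":[0,0,0],"fingers":8.5}]'
python3 go.py .223 -.503 .23 .24
```

```text
clock: 26.22
eef_pos: [0.6385, -0.266, 0.2221]
tool_rot: [0.001, 0.993, 0.119, 0.001]
force: [0.2, -0.1, -0.3]
width: 0.0848
grasp_force: 0.0
dp [-45.98  13.2   -0.83] twist [ 0.001 -0.001 -0.001] t 26.23 w 0.0848
```

```bash
python3 -m handwheel '[{"dp":[-5,1.5,0],"twist":[0,0,0],"fingers":8.5},{"dp":[-10,3,0],"twist":[0,0,0],"fingers":8.5},{"dp":[-15,4.5,0],"twist":[0,0,0],"fingers":8.5},{"dp":[-20,6,0],"twist":[0,0,0],"fingers":8.5},{"dp":[-25,7.5,0],"twist":[0,0,0],"fingers":8.5},{"dp":[-30,9,0],"twist":[0,0,0],"fingers":8.5},{"dp":[-35,10.5,0],"twist":[0,0,0],"fingers":8.5},{"dp":[-40,12,0],"twist":[0,0,0],"fingers":8.5},{"dp":[-44,13,0],"twist":[0,0,0],"fingers":8.5},{"dp":[-45,13,0],"twist":[0,0,0],"fingers":8.5}]'
python3 -m handwheel '[{"dp":[0,0,0],"twist":[0,0,0],"fingers":8.5},{"dp":[0,0,0],"twist":[0,0,0],"fingers":8.5},{"dp":[0,0,0],"twist":[0,0,0],"fingers":8.5}]'
python3 - <<'E'
from fit import *
import json
a=snapshot('top'); b=snapshot('scene'); res=json.load(open('res.json'))
# lid seated outline predictions from the initial pan poses
out=[]
for s,c in ((a,(110,360,150,530)),(b,(90,410,90,490))):
    im=s['frame'].copy()
    for k in ['big','small','oblong','square']:
        l=O['lid_'+k]; h=O['pan_'+k][3]
        q=pix(s,outline(l[0],l[1],l[1] if l[0]=='c' else l[2],*res['pan_'+k],h+.003))
        cv2.polylines(im,[np.round(q*16).astype(np.int32)],True,(255,0,0),1,cv2.LINE_AA,4)
    out.append(cv2.resize(im[c[0]:c[1],c[2]:c[3]],(400,300))); out.append(cv2.resize(s['frame'][c[0]:c[1],c[2]:c[3]],(400,300)))
save({'frame':np.vstack([np.hstack(out[:2]),np.hstack(out[2:])])},'end')
E
```

```text
clock: 27.48
eef_pos: [0.2296, -0.4998, 0.2199]
tool_rot: [0.0, 0.993, 0.117, -0.0]
force: [0.1, 1.5, -1.5]
width: 0.0847
grasp_force: 0.0
clock: 27.85
eef_pos: [0.233, -0.498, 0.2199]
tool_rot: [-0.0, 0.993, 0.12, 0.0]
force: [0.3, 0.5, -0.5]
width: 0.085
grasp_force: 0.0
```

View pics/end.png

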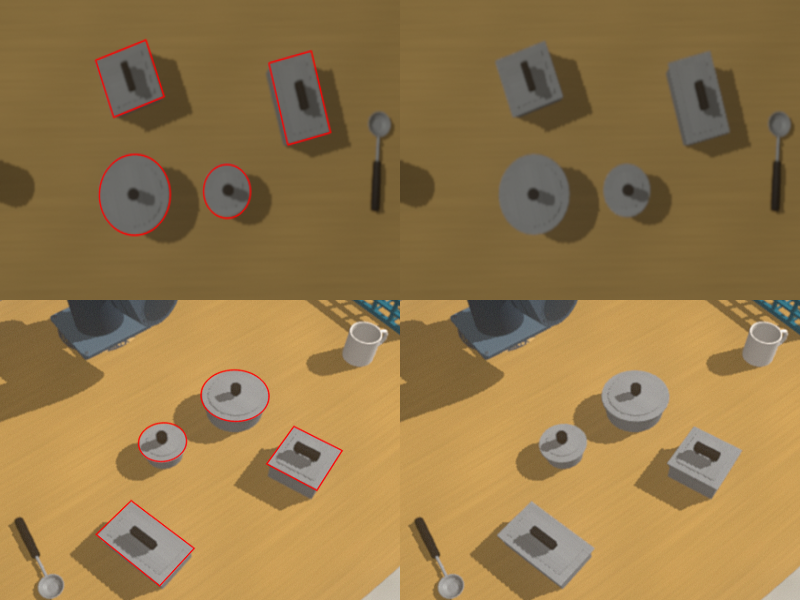

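The end pictures show all four lids inside their predicted seated outlines in both views, with mug and spoon in place. The square lid sits slightly off its outline in the scene view, so I'll check its height by triangulating the handles.

Run:
```python
from fit import *
import json
res=json.load(open('res.json')); S=[snapshot('top'),snapshot('scene')]
def mm(s,k,v,dz):
    o=O['lid_'+k]; h=O['pan_'+k][3]; A,B=o[1],o[1] if o[0]=='c' else o[2]; x,y,t=v; m=np.zeros((480,640),np.uint8)
    px,py,pt=res['pan_'+k]
    for P in ([(A,B,x,y,t,h+dz),(A,B,x,y,t,h+.003+dz)],[(A-.016,B-.016,px,py,pt,h-.01),(A-.016,B-.016,px,py,pt,0)],[(A-.002,B-.002,px,py,pt,h),(A-.002,B-.002,px,py,pt,h-.01)]):
        q=pix(s,np.vstack([outline(o[0],*a) for a in P])); cv2.fillConvexPoly(m,cv2.convexHull(np.round(q*16).astype(np.int32)),255,cv2.LINE_AA,4)
    return m/255.
for k in ['big','small','oblong','square']:
    ms=[]
    for s in S:
        m=mask(s); x,y,t=res['pan_'+k]; q=pix(s,[[x,y,O['pan_'+k][3]]])[0]; _,l=cv2.connectedComponents(m); ms.append(l==l[int(q[1]),int(q[0])])
    f=lambda v:sum(np.abs(mm(s,k,v[:3],v[3])-m).sum()/m.sum() for s,m in zip(S,ms))
    v0=np.r_[res['pan_'+k],0]
    r=minimize(f,v0,method='Nelder-Mead',options=dict(initial_simplex=np.vstack([v0,v0+np.diag([.006,.006,.1,.006])]),maxiter=250))
    # handle top triangulated from dark blobs
    c=[]
    for s in S:
        q=pix(s,[[*v0[:2],O['pan_'+k][3]+.025]])[0].astype(int); w=18
        g=s['frame'][q[1]-w:q[1]+w,q[0]-w:q[0]+w].max(2); yy,xx=np.where(g<(g.min()+25)); c.append([xx.mean()+q[0]-w,yy.mean()+q[1]-w])
    e=[np.array(s['eye']) for s in S]; d=[world(s,[p],0)[0]-a for s,p,a in zip(S,c,e)]
    u=np.linalg.lstsq(np.c_[d[0],-d[1]],e[1]-e[0],rcond=None)[0]; p=((e[0]+u[0]*d[0])+(e[1]+u[1]*d[1]))/2
    print(k,'lid-pan mm/rad/dz',((r.x-v0)*[1e3,1e3,1,1e3]).round(2),round(r.fun,3),'handle off',((p-[*v0[:2],O['pan_'+k][3]+.026])*1e3).round(1))
print(sense()['clock'])
```

```text
big lid-pan mm/rad/dz [ 0.51  1.38  0.17 -4.92] 0.076 handle off [ 0.2  0.7 -2.6]
small lid-pan mm/rad/dz [ 1.43 -0.11  0.04 -4.98] 0.107 handle off [ 1.9 -1.  -1.5]
oblong lid-pan mm/rad/dz [ 0.61 -0.14  0.01 -6.44] 0.053 handle off [ 0.1 -0.2 -2.4]
square lid-pan mm/rad/dz [-1.15  1.61 -0.   -4.42] 0.059 handle off [-0.9  1.  -1.4]
28.05
```

All four are within 2 mm of centre. Height readings agree across the lids, with none sitting high, so all are seated.

```bash
python3 -c "
from workcell import finish_job; print(finish_job())"
```

```text
the job is handed in; nothing more can be done
None
```

All four lids are on their pans and measured within about 2 mm of centre with none sitting high, the mug and spoon look undisturbed, and the job was handed in at about 28 s; no verdict was returned.

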